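Drop a cart wheel into its fork and close the keeper bail

TASK

Swing the keeper bail of the two-cheeked wheel stand up and back out of the way, then take the small black wheel that leans on its axle on the table, hold it upright and lower its axle into both open slots until it rests level on both slot bottoms. Lower it, do not drop it in. Let go of it and swing the bail fully down again over the axle, without disturbing the tape measure, the screwdriver or the blue tin.

Things in the scene. Friction and masses are not known exactly. Their poses are not given: they have to be found in the camera images.
- wheel: Loose wheel, 0.3 kg: black tyre 104 mm in diameter, 24 mm wide, flat sides. Origin at its centre, x along the axle. Each side alike, from the centre: tyre to 12 mm, hub 20 mm thick to 30 mm, axle 10 mm thick to 56 mm, end cap 16 mm thick to 70 mm. It leans on tyre and lower cap: z, in the wheel's plane, points to the tyre's top, 37 degrees from vertical toward the robot; centre 49 mm up.
- wheel_top (a point): Point on the tyre's tread that is highest at the start, 52 mm from the wheel's centre along its z (axes as the wheel's). The tyre can be gripped here across its flat sides, fingers lying in the leaning plane of the wheel; it rolls easily. Either axle end may go to either cheek.
- stand: Wheel stand, fixed: dark base plate 185x135x10 mm, two upright aluminium cheeks 8 mm thick, 84 mm high, mid-planes at y = +-42 mm (76 mm free between). Origin on the table midway between the slots, z up, y from slot to slot, -x toward the robot, where the closed bail's bar is. In each cheek at x = 0 a slot open upward: 13 mm wide, bottom 65 mm above the table, mouth flared to 25 mm over the top 9 mm.
- seat (a point): Where the wheel's centre comes to be when the axle rests on both slot bottoms: midway between the cheeks, 70 mm above the table (moves with the stand, same axes).
- bail (a joint): Hinge angle of the keeper bail (rad): 0 = fully down, its arms lying over both slot mouths; 1.57 = upright; stop at 1.9, leaning back. It stays wherever it is left (stiff hinge, 0.2 N m; the bail weighs 0.1 kg).
- bail_hinge (a point): Middle of the bail's hinge line, which runs along the stand's y, 52 mm behind (+x of the stand) the slots and 89 mm above the table.
- bail_bar (a point): Middle of the bail's round cross bar, along the stand's y, 136 mm from the hinge line, between two 6 mm arms at y = +-42 mm. Its middle 60 mm is a black sleeve, 12 mm thick, to pinch from above or push. Bail down: 84 mm in front (-x) of the slots, 89 mm above the table; it swings in an arc up and over the slots to behind them.
- tape_measure: Bystander: yellow tape measure, 33x86x65 mm, origin under its centre. Leave it alone.
- screwdriver: Bystander: red-handled screwdriver lying on the table, 180 mm long, 24 mm thick. Leave it alone.
- pin_tin: Bystander: flat blue tin, 57x81x29 mm, origin under its centre. Leave it alone.

How it is judged:
By the outcome, as a careful person would: the job done as asked, in the order asked, and still so for the second after the job is handed in, with the robot touching nothing.
It also fails if it takes over 72 s, if anything falls off the work surface, if the arm or the gripper's body presses on something with over 40 N, if the wrist force passes 120 N, or if a joint passes its speed limit or range.

ROBOT

A 6-joint arm with a two-finger parallel gripper is mounted at the origin on a cart in front of the work surface, level with it; the furniture and walls round the work are solid. World frame = base frame: x ahead of the robot, y to its left, z up, the work surface at z = 0. Lengths are in mm, angles in rad, forces in N, time in s.
With the tool pointing down it reaches from about 300 to 775 mm from the base axis. Payload 14.6 kg.
Tool frame: the origin (TCP) lies at the very end of the fingers, on their centre line; the grasp point (between the pads) lies 19 mm behind it; z points along the fingers, y is the line along which they close (so a half turn about z gives the same grasp; the last joint's range is limited). The gripper opens to 94 mm and grips with 3 to 60 N. Pads are 16 mm wide; open, the fingers measure 119 mm over their backs; the gripper's body (75 mm by 177 mm) begins 78 mm behind the grasp point.
Start: joints at [-1.192, 0.3, 1.521, -0, 1.321, -0.067], TCP at [237.141, -496.239, 205.446] pointing down, gripper open.
Joint ranges: [-3.03, 3.03], [-0.79, 2.21], [0.23, 2.52], [-1.04, 4.18], [0, 3.07], [-2.55, 2.55]. Speed limits (rad/s): [2.22, 2.22, 2.57, 3.14, 3.14, 3.14].

INTERFACE

Orientations are given as [roll, pitch, yaw] about the fixed x, y, z axes, in that order (R = Rz(yaw) Ry(pitch) Rx(roll)).
In Python, from cell import manip, camera, get_calibration gives the robot as it stands. The module is installed in compiled form; this text tells all that it offers.
- The arm moves only by the tool jog_arm, never from a script. Its argument "plan" is one flat list of numbers, 6 for each row, row after row: the shift along the world's x, y, z in m, then the turn, a rotation vector about the world's x, y, z in degrees. A call has 1 to 20 rows; each row is the pose to reach, as a shift and turn from the pose commanded when the call began; what a row does not reach only later rows make up. A row lasts 1/10 s, in which the tool goes at most 50 mm and 8.59 degrees, less where a joint would pass 70% of its speed; a pose out of reach is approached as far as the arm can. A call with a gripper value outside its range is refused whole. "claw" is the finger opening in m, from 0 to 0.094, set as the call begins (left out, the last holds). The fingers move at their own pace and stop on an object; "force" is the grip in N (left out, the last holds). Time passes only in rows, so rows that repeat a pose let the fingers close. It gives the time, the measured TCP pose, the force, the opening and the grip force at its end, in the units of the state.
- manip.read_state(): the state, without advancing time (a new reading comes with each control period).
- camera(name): name is "side" or "top"; returns (picture, depth): 420x560x3 uint8, red, green, blue; 420x560 float32, mm along the optical axis (not along the pixel's ray), 0 where there is no reading.
- get_calibration(name): a dict with "fx", "fy", "cx", "cy" (pixels), "k1" (the pictures are not rectified: a ray, as slopes to the right and down, at radius r is drawn at 1 + k1 r^2 times it, then the intrinsics apply), "origin" and "attitude" of the camera in the world. Camera axes: x right, y down, z forward; pixel columns grow to the right and rows downward; lengths in mm; the calibration is good to about 2 mm. A picture is of the moment at which its call begins. get_calibration takes no time and is no camera call.
- manip.sign_off(): hands the job in; it is judged then, once.
The state is a dict: "clock": time; "joints": joint angles; "qd": joint speeds; "effort": joint torques, N m; "eef_pos": TCP position; "eef_rot": TCP orientation; "wrist_force": force on the tool from outside, world axes, zero at the start; "moment": the same for the moment, N m; "finger_gap": finger opening in mm; "finger_force": force on a finger pad.
Only numpy, scipy, OpenCV 4.12 (cv2) and the standard library are available. Lean on these libraries where they do the work, as an engineer would, in place of code of your own. Each camera call takes 0.05 s, during which the arm holds its last target. There are 200 camera calls.

## Working session

There is one attempt and no reset: what is moved stays moved. The work goes in short steps, Python scripts to look and compute and a tool call to move; the robot and the scene stay as the last step left them, time stands still between calls to the robot, and variables do not carry over. Pictures are saved under pics/ and viewed, at most 14 in all, crops included, and the job is handed in when it is done.

Besides the shell and the picture viewer there is one more tool, called after ">>>" as name(argument=value, ...) on one line, values as JSON. jog_arm: Moves the arm, as the interface text tells. Its arguments: {"type":"object","properties":{"plan":{"type":"array"},"claw":{"type":"number"},"force":{"type":"number"}},"required":["plan"]}

```bash
mkdir -p pics; cat > h.py <<'E'
import numpy as np, cv2
from cell import manip, camera, get_calibration
from scipy.spatial.transform import Rotation as R
def snap(n,f):
    p,d=camera(n); cv2.imwrite(f'pics/{f}.png',cv2.cvtColor(p,cv2.COLOR_RGB2BGR)); np.savez(f'pics/{f}.npz',p=p,d=d); return p,d
def att(c):
    a=np.array(c['attitude'],float)
    return a if a.shape==(3,3) else R.from_euler('xyz',a).as_matrix()
def cloud(n,d):
    c=get_calibration(n); v,u=np.mgrid[:420,:560].astype(float)
    x=(u-c['cx'])/c['fx']; y=(v-c['cy'])/c['fy']; a,b=x.copy(),y.copy()
    for _ in range(8):
        s=1+c['k1']*(a*a+b*b); a,b=x/s,y/s
    P=np.stack([a*d,b*d,d],-1)@att(c).T+np.array(c['origin']); P[d==0]=np.nan; return P
E
python3 - <<'E'
from h import *
for n in('side','top'):
    print(n,get_calibration(n)); snap(n,n+'0')
a=cv2.imread('pics/side0.png');b=cv2.imread('pics/top0.png')
print(manip.read_state())
E
```

```text
side {'fx': 416.1829983231216, 'fy': 416.1829983231216, 'cx': 284.64215040212264, 'cy': 214.12101108905375, 'k1': -0.09942973281820457, 'origin': array([ 443.56145538, -941.50479029,  819.83619952]), 'attitude': array([-2.26072414,  0.00367291, -0.0540089 ])}
top {'fx': 543.3295905680458, 'fy': 543.3295905680458, 'cx': 288.52212222010303, 'cy': 213.85758900185417, 'k1': -0.10873051912123678, 'origin': array([ 302.64544369,  -57.27165115, 1310.58394999]), 'attitude': array([-2.98240796, -0.01311828, -1.54452874])}
{'clock': 0.1, 'joints': array([-1.19159050e+00,  3.00429232e-01,  1.52151486e+00, -6.04994991e-06,
        1.32068578e+00, -6.65909356e-02]), 'qd': array([-0.0001153 , -0.00363333, -0.00145049, -0.0004172 ,  0.00363823,
        0.0006844 ]), 'effort': array([ 4.91164028e-04, -5.32642508e+01, -3.53284192e+01,  7.09400699e-02,
        2.34859425e-02, -6.32101501e-05]), 'eef_pos': array([ 237.06205136, -496.03189249,  204.93730463]), 'eef_rot': array([-3.14055735e+00, -6.31710625e-05,  4.45798234e-01]), 'wrist_force': array([-0.32492931, -0.01839781, -0.75242256]), 'moment': array([ 0.01504817,  0.0061602 , -0.01717124]), 'finger_force': 0.0, 'finger_gap': 94.36844946872863}
```

View pics/side0.png

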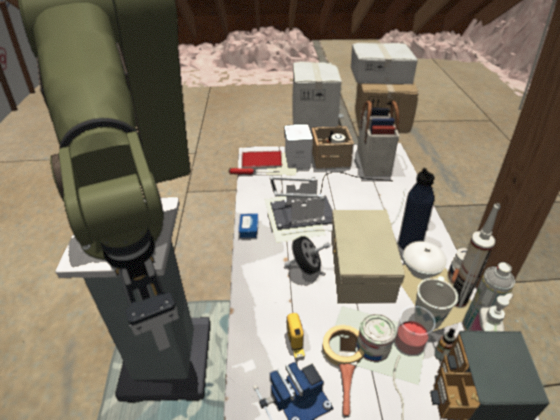

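View pics/top0.png

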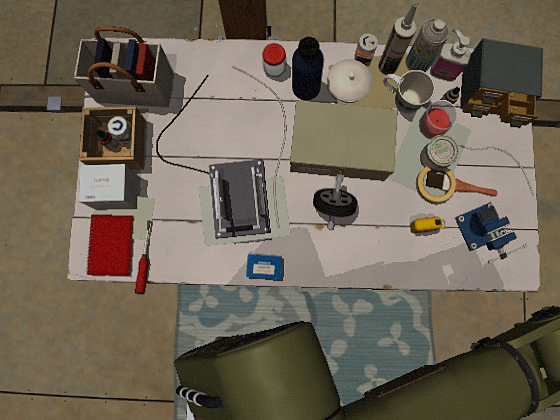

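The side view shows the stand at about (300,205) and the wheel at (305,255). In the top view the stand is at (240,200) and the wheel at (335,203), with the tin at (265,266), the tape at (428,225) and the screwdriver at (145,260). Next I'll take crops and point clouds.

```bash
python3 - <<'E'
from h import *
a=cv2.imread('pics/top0.png')[140:260,190:390];b=cv2.imread('pics/side0.png')[165:285,230:430]
cv2.imwrite('pics/crop0.png',np.vstack([cv2.resize(x,(500,300),interpolation=3) for x in(a,b)]))
P=cloud('top',np.load('pics/top0.npz')['d']); Q=cloud('side',np.load('pics/side0.npz')['d'])
np.set_printoptions(precision=0,suppress=True)
print('table',np.nanmedian(P[225:235,300:310].reshape(-1,3),0),np.nanmedian(Q[330:340,250:260].reshape(-1,3),0))
for nm,C in(('top',P),('side',Q)):
    for lo,hi in((14,40),(45,75),(75,83),(83,100),(100,130)):
        m=(C[...,2]>lo)&(C[...,2]<hi)&(C[...,0]>300)&(C[...,0]<560)&(C[...,1]>-250)&(C[...,1]<230)
        n,l,s,c=cv2.connectedComponentsWithStats(m.astype(np.uint8))
        for i in range(1,n):
            if s[i,4]>25:
                X=C[l==i]; print(nm,lo,hi,s[i],X.mean(0),X.min(0),X.max(0))
E
```

```text
table [ 476. -109.   -0.] [ 401. -381.    0.]
top 14 40 [214 192   4  28  59] [528. 108.  18.] [493. 103.  14.] [559. 114.  23.]
top 14 40 [258 193   8  21 120] [534.  -2.  19.] [510. -12.  14.] [560.   7.  32.]
top 14 40 [221 197   4  20  27] [519.  88.  27.] [499.  85.  14.] [545.  92.  40.]
top 14 40 [328 216   7  13  55] [ 494. -171.   21.] [ 479. -179.   14.] [ 507. -164.   32.]
top 14 40 [246 253  36  26 822] [383. -13.  29.] [355. -54.  20.] [413.  28.  37.]
top 45 75 [220 190   4  25  42] [525.  89.  60.] [500.  85.  46.] [557.  93.  74.]
top 45 75 [313 191  45  25 401] [ 541. -175.   63.] [ 503. -229.   45.] [ 560. -125.   75.]
top 75 83 [316 199  40  18 159] [ 521. -174.   79.] [ 499. -222.   75.] [ 538. -131.   83.]
top 83 100 [319 201  33  16 288] [ 515. -174.   89.] [ 498. -211.   83.] [ 533. -138.   98.]
top 100 130 [216 185  44  48 418] [485.  46. 114.] [450.  -3. 100.] [559.  99. 125.]
side 14 40 [285 197  20   7  82] [524.  88.  27.] [498.  80.  14.] [558. 106.  40.]
side 14 40 [291 212  17  13 164] [535.   1.  24.] [510. -17.  14.] [559.  10.  40.]
side 14 40 [238 2
[... 170 characters left out ...]
 [305 265  12   9  34] [ 548. -221.   34.] [ 531. -228.   19.] [ 560. -205.   40.]
side 45 75 [286 186  20   8 126] [532.  89.  62.] [500.  80.  49.] [560.  96.  75.]
side 45 75 [291 203  17  11 132] [534.   5.  59.] [511.  -2.  45.] [558.  13.  74.]
side 45 75 [294 236  22  35 365] [ 538. -196.   62.] [ 504. -231.   45.] [ 560. -129.   75.]
side 75 83 [291 201  11   5  30] [524.   4.  79.] [510.  -3.  76.] [539.  13.  83.]
side 75 83 [291 236  15  25 114] [ 520. -192.   79.] [ 498. -222.   75.] [ 538. -138.   83.]
side 83 100 [291 236  13  20 161] [ 515. -181.   89.] [ 498. -213.   83.] [ 531. -148.   98.]
side 100 130 [269 177  40  21 261] [492.  41. 112.] [450. -10. 100.] [559.  97. 124.]
```

View pics/crop0.png

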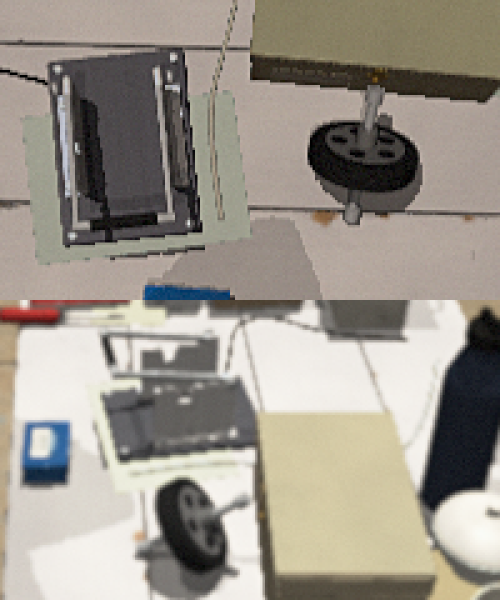

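The bail stands slightly raised: its bar is at z≈115, at crop (115,220). The wheel leans away from the robot with its top cap near the beige box. Next: the geometry of each.

```bash
python3 - <<'E'
from h import *
np.set_printoptions(precision=1,suppress=True)
D=np.load('pics/top0.npz');P=cloud('top',D['d']);g=D['p'].astype(int);lum=g.sum(-1)/3
S=np.load('pics/side0.npz');Q=cloud('side',S['d']);gs=S['p'].astype(int);ls=gs.sum(-1)/3
def box(C,x0,x1,y0,y1,z0,z1): return (C[...,0]>x0)&(C[...,0]<x1)&(C[...,1]>y0)&(C[...,1]<y1)&(C[...,2]>z0)&(C[...,2]<z1)
for nm,C,L in(('top',P,lum),('side',Q,ls)):
    m=box(C,420,640,-40,150,5,15); X=C[m]
    r=cv2.minAreaRect(X[:,:2].astype(np.float32)); print(nm,'base',r)
    # sleeve: dark pts above 98
    m=box(C,420,500,-40,130,95,140); X=C[m]; l=L[m]
    k=l<60; print(' sleeve',k.sum(),np.median(X[k],0),X[k].min(0),X[k].max(0)); 
    m=box(C,420,640,-40,150,95,260); X=C[m]; print(' all bail', len(X)); 
    for a in range(440,640,20):
        q=X[(X[:,0]>=a)&(X[:,0]<a+20)]
        for lo,hi in((-40,35),(35,150)):
            w=q[(q[:,1]>lo)&(q[:,1]<hi)]
            if len(w)>3: print('  ',a,len(w),np.median(w,0))
    for lo,hi in((-20,30),(60,120)):
        m=box(C,470,640,lo,hi,78,90); X=C[m]; print(' cheektop',len(X),X.mean(0),X.min(0),X.max(0))
# wheel
X=[];
for nm,C,L in(('top',P,lum),('side',Q,ls)):
    m=box(C,440,640,-260,-110,6,130)
    W=C[m]; l=L[m]
    up=W[(W[:,2]>0)&(l<70)]
    print(nm,'dark',len(up),up.min(0),up.max(0)); i=up[:,2]>np.nanmax(up[:,2])-5; print(' highest',up[i].mean(0))
    g_=W[(l>90)]; 
    for z0,z1 in((6,25),(60,80),(80,110)):
        w=g_[(g_[:,2]>z0)&(g_[:,2]<z1)]
        if len(w): print('  grey',z0,len(w),np.median(w,0),w.min(0),w.max(0))
    # plane
    from numpy.linalg import svd
    best=None; rng=np.random.default_rng(0)
    for _ in range(500):
        t=up[rng.choice(len(up),3,False)]; n=np.cross(t[1]-t[0],t[2]-t[0]); n/=np.linalg.norm(n)+1e-9
        k=abs((up-t[0])@n)<2
        if best is None or k.sum()>best.sum(): best=k
    c=up[best].mean(0); n=svd(up[best]-c)[2][2]; n*=np.sign(n[2]); print(' plane',best.sum(),c,n,'tilt',np.degrees(np.arcsin(n[2])),'yaw',np.degrees(np.arctan2(n[1],n[0])))
m=box(P,540,800,-260,-40,100,400); print('bigbox',P[m].min(0),P[m].max(0))
print('tallest near',[ (a, np.nanmax(P[...,2][box(P,a,a+50,-300,150,100,500)],initial=0)) for a in range(400,800,50)])
E
```

```text
top base ((530.268798828125, 55.673213958740234), (189.38919067382812, 219.56869506835938), 89.62903594970703)
 sleeve 145 [459.5  40.6 120.4] [451.8  -2.7 110.9] [495.3  81.6 125.4]
 all bail 506
   440 22 [458.3  25.  120. ]
   440 89 [455.7  62.9 119.2]
   460 78 [464.6   9.8 119.2]
   460 51 [464.   80.9 117.3]
   480 24 [488.7   2.2 115.2]
   480 25 [490.4  87.4 112.6]
   500 24 [510.    5.2 110.4]
   500 25 [509.8  90.1 107.1]
   520 24 [530.6   8.4 106.4]
   520 26 [530.7  92.3 105.4]
   540 21 [549.8  11.2 104. ]
   540 23 [549.6  95.9 101.3]
   560 20 [569.1  12.9  98.1]
   560 16 [567.   97.5  98.1]
   580 18 [594.9  15.4  97.3]
   580 13 [590.6 102.9  97.3]
   600 7 [602.4  16.3  96.2]
 cheektop 24 [558.5   9.5  84.3] [512.1   2.   79.2] [606.6  18.5  89.3]
 cheektop 38 [547.5  92.6  83.8] [500.7  86.   78.1] [596.3 110.3  90. ]
side base ((547.6187133789062, 38.089332580566406), (201.086181640625, 183.84088134765625), 13.708829879760742)
 sleeve 11 [460.1  40.2 120.8] [457.7  14.7 119.2] [462.8  64.7 123.8]
 all bail 333
   440 11 [459.3  20.8 119.1]
   440 29 [455.2  62.
[... 1143 characters left out ...]
5 -176.    17.5] [ 475.7 -258.6    6.2] [ 615.8 -125.9   24.9]
  grey 60 114 [ 544.8 -182.6   70.2] [ 499.7 -217.4   60.8] [ 608.1 -129.5   79.7]
  grey 80 389 [ 616.2 -186.   108.3] [ 498.  -259.5   80.1] [ 639.9 -110.2  110. ]
 plane 254 [ 540.3 -193.4   62.4] [ 0.8 -0.1  0.6] tilt 37.443676596837776 yaw -8.341690584095067
bigbox [ 602.2 -260.   100.1] [765.4 -67.8 118.8]
tallest near [(400, np.float64(118.03606707506447)), (450, np.float64(125.43554497966124)), (500, np.float64(115.48810229667492)), (550, np.float64(106.71318241424387)), (600, np.float64(118.7571072808098)), (650, np.float64(116.66304974653917)), (700, np.float64(117.16120212183364)), (750, np.float64(116.7897004698766))]
```

>>> jog_arm(plan=[0.111,0.268,-0.012,0,0,36.2,0.223,0.536,-0.025,0,0,72.4,0.223,0.536,-0.025,0,0,72.4,0.223,0.536,-0.025,0,0,72.4,0.223,0.536,-0.025,0,0,72.4,0.223,0.536,-0.025,0,0,72.4,0.223,0.536,-0.025,0,0,72.4,0.223,0.536,-0.025,0,0,72.4,0.223,0.536,-0.025,0,0,72.4,0.223,0.536,-0.025,0,0,72.4,0.223,0.536,-0.025,0,0,72.4,0.223,0.536,-0.025,0,0,72.4,0.223,0.536,-0.025,0,0,72.4,0.223,0.536,-0.025,0,0,72.4,0.223,0.536,-0.025,0,0,72.4,0.223,0.536,-0.025,0,0,72.4,0.223,0.536,-0.025,0,0,72.4,0.223,0.536,-0.025,0,0,72.4,0.223,0.536,-0.025,0,0,72.4,0.223,0.536,-0.025,0,0,72.4], claw=0.05)

```text
clock: 2.1
eef_pos: [460.1, 39.6, 180.5]
eef_rot: [3.142, -0.0, 1.709]
wrist_force: [0.5, -0.7, 0.4]
finger_gap: 50.2
finger_force: 0.0
```

>>> jog_arm(plan=[0,0,-0.02,0,0,0,0,0,-0.04,0,0,0,0,0,-0.06,0,0,0,0,0,-0.075,0,0,0,0,0,-0.085,0,0,0,0,0,-0.085,0,0,0])

```text
clock: 2.7
eef_pos: [459.7, 39.8, 94.5]
eef_rot: [-3.14, -0.0, 1.709]
wrist_force: [0.1, -0.4, 0.6]
finger_gap: 50.0
finger_force: 0.0
```

>>> jog_arm(plan=[0,0,0,0,0,0,0,0,0,0,0,0,0,0,0,0,0,0,0,0,0,0,0,0,0,0,0,0,0,0,0,0,0,0,0,0], claw=0.0, force=10)

```text
clock: 3.3
eef_pos: [461.1, 39.9, 95.9]
eef_rot: [3.139, 0.0, 1.709]
wrist_force: [6.8, 1.4, -0.1]
finger_gap: 11.8
finger_force: 10.0
```

```bash
python3 - <<'E'
from h import *
np.set_printoptions(precision=1,suppress=True)
snap('side','s1')
a=cv2.imread('pics/s1.png')[110:290,180:420]; cv2.imwrite('pics/c1.png',cv2.resize(a,(800,600)))
th=np.radians(np.array([11]+list(range(14,109,6))+[108])); d=136*(-np.cos(th)),136*np.sin(th)
x=d[0]-d[0][0]; z=d[1]-d[1][0]
for t,a,b in zip(np.degrees(th),x,z): print(round(t),round(a*.9905/1e3,3),round(a*.137/1e3,3),round(b/1e3,3))
E
```

```text
11 0.0 0.0 0.0
14 0.002 0.0 0.007
20 0.006 0.001 0.021
26 0.011 0.002 0.034
32 0.018 0.002 0.046
38 0.026 0.004 0.058
44 0.035 0.005 0.069
50 0.046 0.006 0.078
56 0.057 0.008 0.087
62 0.069 0.01 0.094
68 0.082 0.011 0.1
74 0.095 0.013 0.105
80 0.109 0.015 0.108
86 0.123 0.017 0.11
92 0.137 0.019 0.11
98 0.151 0.021 0.109
104 0.165 0.023 0.106
108 0.174 0.024 0.103
```

View pics/c1.png

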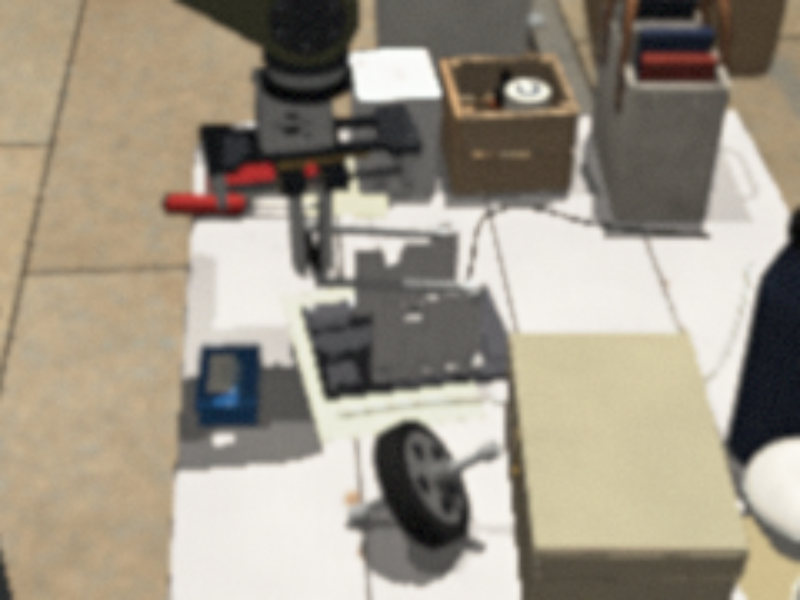

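The fingers hold the sleeve at crop (315,250) with a gap of 11.8 mm. Now I'll swing it along the arc.

>>> jog_arm(plan=[0.003,0,0.007,0,0,0,0.007,0.001,0.021,0,0,0,0.012,0.002,0.034,0,0,0,0.019,0.002,0.046,0,0,0,0.027,0.004,0.058,0,0,0,0.027,0.004,0.058,0,0,0])

```text
clock: 3.95
eef_pos: [486.8, 43.4, 155.2]
eef_rot: [-3.14, 0.001, 1.71]
wrist_force: [-14.2, -4.1, 12.4]
finger_gap: 11.9
finger_force: 10.0
```

>>> jog_arm(plan=[0.007,0,0.012,0,0,0,0.017,0.002,0.022,0,0,0,0.028,0.004,0.031,0,0,0,0.04,0.005,0.039,0,0,0,0.053,0.007,0.045,0,0,0,0.053,0.007,0.045,0,0,0])

```text
clock: 4.55
eef_pos: [541.2, 50.6, 199.8]
eef_rot: [3.14, 0.001, 1.709]
wrist_force: [-4.1, -3.3, 11.5]
finger_gap: 11.4
finger_force: 10.0
```

>>> jog_arm(plan=[0.013,0.002,0.007,0,0,0,0.027,0.004,0.01,0,0,0,0.041,0.006,0.012,0,0,0,0.055,0.008,0.012,0,0,0,0.069,0.01,0.011,0,0,0,0.08,0.011,0.009,0,0,0,0.086,0.012,0.007,0,0,0,0.086,0.012,0.007,0,0,0])

```text
clock: 5.35
eef_pos: [626.8, 62.8, 205.7]
eef_rot: [3.14, 0.0, 1.709]
wrist_force: [2.7, -0.1, 2.7]
finger_gap: 11.7
finger_force: 10.0
```

>>> jog_arm(plan=[0,0,0,0,0,0,0,0,0,0,0,0,0,0,0,0,0,0,0,0,0.03,0,0,0,0,0,0.06,0,0,0,0,0,0.09,0,0,0,-0.05,-0.05,0.09,0,0,0,-0.1,-0.1,0.09,0,0,0,-0.14,-0.15,0.09,0,0,0,-0.15,-0.2,0.08,0,0,0,-0.15,-0.24,0.08,0,0,0,-0.15,-0.24,0.08,0,0,0], claw=0.04)

```text
clock: 6.55
eef_pos: [474.7, -179.1, 285.7]
eef_rot: [3.141, 0.0, 1.709]
wrist_force: [0.7, 0.5, -0.2]
finger_gap: 39.7
finger_force: 0.0
```

```bash
python3 - <<'E'
from h import *
np.set_printoptions(precision=1,suppress=True)
p,d=snap('top','t2');P=cloud('top',d); ps,ds=snap('side','s2');Q=cloud('side',ds)
a=cv2.imread('pics/t2.png')[150:250,190:370];b=cv2.imread('pics/s2.png')[140:240,240:420]
cv2.imwrite('pics/c2.png',np.vstack([cv2.resize(x,(540,300),interpolation=3) for x in(a,b)]))
for n,C in(('t',P),('s',Q)):
    for lo,hi in((-20,30),(65,120)):
        m=(C[...,0]>480)&(C[...,0]<620)&(C[...,1]>lo)&(C[...,1]<hi)&(C[...,2]>76)&(C[...,2]<92);X=C[m]
        v,u=np.nonzero(m); i=np.argsort(X[:,0]); print(n,lo,len(X)); print(X[i][::max(1,len(X)//30)].round(0).astype(int).tolist())
    m=(C[...,0]>590)&(C[...,0]<680)&(C[...,1]>-20)&(C[...,1]<130)&(C[...,2]>200)&(C[...,2]<245);X=C[m]; print('bar',len(X),X.mean(0) if len(X) else 0)
E
```

```text
t -20 109
[[510, 5, 76], [511, 4, 84], [513, 9, 86], [514, 7, 80], [516, 2, 83], [519, 9, 83], [520, 9, 88], [523, 7, 84], [525, 5, 87], [527, 5, 86], [529, 12, 87], [530, 5, 85], [533, 10, 82], [535, 12, 82], [538, 13, 77], [554, 11, 80], [556, 13, 82], [558, 13, 83], [560, 13, 84], [561, 11, 81], [562, 11, 86], [566, 11, 82], [568, 16, 83], [570, 13, 85], [573, 14, 81], [575, 16, 81], [576, 14, 86], [579, 18, 86], [580, 11, 82], [582, 14, 80], [584, 16, 84], [586, 12, 85], [587, 17, 80], [589, 12, 82], [592, 16, 91], [595, 5, 87], [607, 5, 87]]
t 65 113
[[499, 88, 86], [501, 85, 77], [503, 87, 79], [504, 87, 85], [507, 87, 85], [510, 94, 81], [511, 91, 86], [512, 94, 80], [514, 94, 83], [516, 94, 83], [517, 94, 89], [519, 87, 83], [521, 90, 83], [523, 90, 83], [526, 90, 81], [542, 93, 80], [545, 98, 80], [546, 95, 86], [548, 92, 76], [549, 94, 82], [552, 99, 79], [553, 93, 85], [555, 93, 85], [557, 100, 88], [559, 99, 81], [561, 99, 82], [562, 101, 87], [565, 96, 86], [565, 101, 82], [568, 99, 82], [570, 97, 81], [572, 97, 83], [573, 95, 81], [575, 100, 81], [577, 97, 82], [580, 97
[... 478 characters left out ...]
, [587, 14, 83], [589, 11, 85], [590, 11, 77], [593, 14, 79], [596, 13, 76], [600, 4, 90], [604, 8, 83], [608, 18, 86]]
s 65 106
[[500, 82, 77], [501, 88, 84], [503, 85, 78], [507, 86, 85], [510, 85, 82], [512, 83, 83], [513, 90, 86], [516, 87, 80], [519, 88, 79], [522, 84, 85], [522, 91, 84], [544, 91, 76], [547, 93, 82], [550, 89, 81], [553, 93, 82], [556, 89, 84], [556, 94, 77], [559, 92, 86], [562, 93, 82], [565, 91, 83], [566, 98, 85], [568, 95, 83], [571, 93, 85], [574, 94, 87], [575, 95, 79], [578, 99, 92], [579, 111, 90], [581, 96, 90], [583, 91, 86], [585, 99, 76], [587, 96, 82], [590, 95, 82], [590, 100, 83], [593, 99, 84], [596, 98, 88], [597, 102, 81]]
bar 122 [624.6  56.3 219.9]
```

View pics/c2.png

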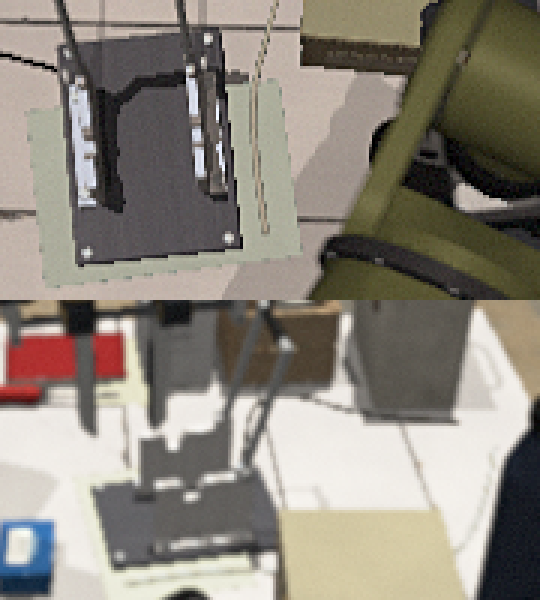

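The bail leans back. The slots show in the top half of the picture at about (85,150) and (208,130). They give a seat at about (540,51,70) with a stand yaw of 8°. Next is the wheel.

```bash
python3 - <<'E'
from h import *
np.set_printoptions(precision=4,suppress=True)
s=manip.read_state(); R0=R.from_euler('xyz',s['eef_rot']); print(s['eef_pos'])
c,n=np.cos(np.radians(8)),np.sin(np.radians(8)); t=np.radians(37)
y=np.array([np.cos(t)*c,-np.cos(t)*n,np.sin(t)]); z=np.array([np.sin(t)*c,-np.sin(t)*n,-np.cos(t)])
G=np.column_stack([np.cross(y,z),y,z]); rv=(R.from_matrix(G)*R0.inv()).as_rotvec(degrees=True); print('rot',rv)
top=np.array([507.5,-172.2,90.5]); tcp=top+27*z; print('z',z,'tcp',tcp,'pre shift',(tcp-80*z-s['eef_pos'])/1e3)
# upright: y heading -82
y2=np.array([np.cos(np.radians(-82)),np.sin(np.radians(-82)),0]); z2=np.array([0,0,-1.])
H=np.column_stack([np.cross(y2,z2),y2,z2]); print('rot2',(R.from_matrix(H)*R.from_matrix(G).inv()).as_rotvec(degrees=True))
U=np.column_stack([np.cross([c,-n,0],z2),[c,-n,0],z2]); print('upright only',(R.from_matrix(U)*R.from_matrix(G).inv()).as_rotvec(degrees=True))
E
```

```text
[ 474.5502 -180.6748  285.1284]
rot [ -0.0893 -37.1561 -15.1351]
z [ 0.596  -0.0838 -0.7986] tcp [ 523.5909 -174.4614   68.9368] pre shift [ 0.0014  0.0129 -0.1523]
rot2 [ 28.0155  28.0155 -71.2618]
upright only [ 5.1494 36.6399 -0.    ]
```

>>> jog_arm(plan=[0,0.003,-0.02,0,-7.4,-3.0,0,0.006,-0.05,0,-14.9,-6.1,0,0.009,-0.08,0,-22.3,-9.1,0.001,0.012,-0.11,-0.1,-29.7,-12.1,0.001,0.013,-0.14,-0.1,-37.2,-15.1,0.001,0.013,-0.152,-0.1,-37.2,-15.1,0.001,0.013,-0.152,-0.1,-37.2,-15.1,0.001,0.013,-0.152,-0.1,-37.2,-15.1], claw=0.06)

```text
clock: 7.45
eef_pos: [477.8, -164.0, 134.3]
eef_rot: [2.494, 0.003, 1.437]
wrist_force: [-0.2, -0.1, 0.3]
finger_gap: 60.0
finger_force: 0.0
```

```bash
python3 - <<'E'
from h import *
np.set_printoptions(precision=3,suppress=True)
s=manip.read_state(); print(s['eef_pos'],s['eef_rot'],s['joints'])
snap('side','s3'); a=cv2.imread('pics/s3.png')[190:290,240:390]; cv2.imwrite('pics/c3.png',cv2.resize(a,(750,500),interpolation=3))
E
```

```text
[ 477.753 -163.959  134.325] [2.494 0.003 1.437] [-0.527  0.013  2.183  0.621  0.404 -0.902]
```

View pics/c3.png

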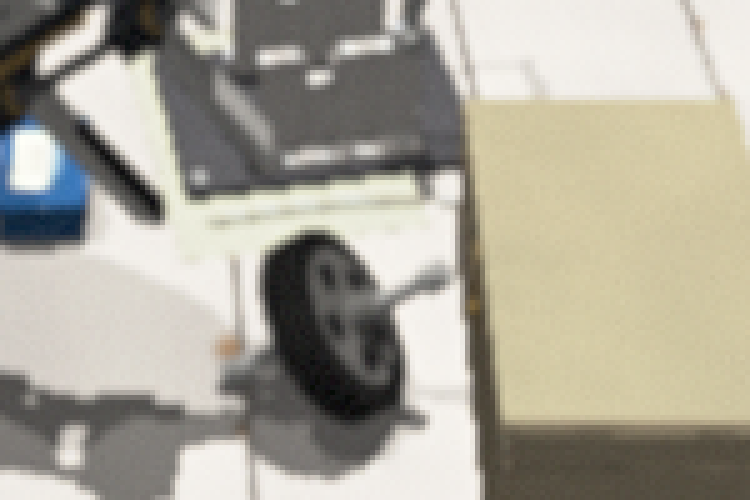

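The wheel is undisturbed at crop (330,325). The finger at (110,160) is up-range of it and has cleared the tin. Let it settle.

>>> jog_arm(plan=[0,0,0,0,0,0,0,0,0,0,0,0,0,0,0,0,0,0])

```text
clock: 7.8
eef_pos: [477.5, -164.3, 134.0]
eef_rot: [2.494, 0.003, 1.436]
wrist_force: [-0.2, -0.0, -0.9]
finger_gap: 60.0
finger_force: 0.0
```

>>> jog_arm(plan=[0.01,-0.003,-0.014,0,0,0,0.02,-0.006,-0.028,0,0,0,0.03,-0.008,-0.042,0,0,0,0.039,-0.009,-0.055,0,0,0,0.046,-0.01,-0.065,0,0,0,0.046,-0.01,-0.065,0,0,0,0.046,-0.01,-0.065,0,0,0])

```text
clock: 8.5
eef_pos: [523.1, -174.2, 68.6]
eef_rot: [2.495, 0.003, 1.436]
wrist_force: [0.0, 0.2, 0.5]
finger_gap: 60.2
finger_force: 0.0
```

```bash
python3 - <<'E'
from h import *
snap('side','s4'); snap('top','t4'); a=cv2.imread('pics/s4.png')[190:290,240:390]; b=cv2.imread('pics/t4.png')[150:250,270:420];cv2.imwrite('pics/c4.png',np.vstack([cv2.resize(x,(450,300),interpolation=3) for x in(a,b)]))
E
```

```text
(no output)
```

View pics/c4.png

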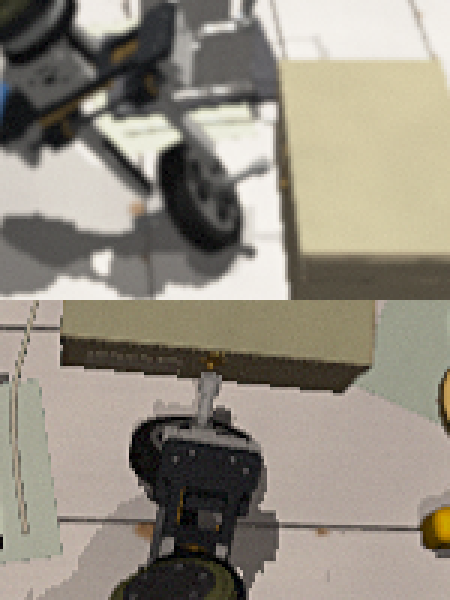

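The fingers straddle the tyre's top, with the near finger at (125,170) and the far one at (200,145). Close.

>>> jog_arm(plan=[0,0,0,0,0,0,0,0,0,0,0,0,0,0,0,0,0,0,0,0,0,0,0,0,0,0,0,0,0,0], claw=0.0, force=40)

```text
clock: 9.1
eef_pos: [523.2, -174.3, 68.6]
eef_rot: [2.494, 0.003, 1.435]
wrist_force: [3.0, -0.1, 3.1]
finger_gap: 23.7
finger_force: 39.9
```

>>> jog_arm(plan=[-0.004,0,0.01,0,0,0,-0.012,0,0.03,0,0,0,-0.025,0,0.06,0,0,0,-0.035,0,0.09,0,0,0,-0.04,0,0.12,1.0,7.3,0,-0.04,0,0.13,2.0,14.6,0,-0.04,0,0.13,3.1,22,0,-0.04,0,0.13,4.1,29.3,0,-0.04,0,0.13,5.1,36.6,0,-0.04,0,0.13,5.1,36.6,0,-0.04,0,0.13,5.1,36.6,0])

```text
clock: 10.2
eef_pos: [483.2, -174.0, 197.5]
eef_rot: [3.138, -0.0, 1.437]
wrist_force: [0.1, -0.3, -2.1]
finger_gap: 23.6
finger_force: 40.0
```

```bash
python3 - <<'E'
from h import *
np.set_printoptions(precision=3,suppress=True)
s=manip.read_state(); print(s['eef_pos'],s['eef_rot'],s['joints'],s['finger_gap'])
p,d=snap('side','s5'); snap('top','t5'); a=cv2.imread('pics/s5.png')[160:260,230:380]; b=cv2.imread('pics/t5.png')[150:250,270:420];cv2.imwrite('pics/c5.png',np.vstack([cv2.resize(x,(450,300),interpolation=3) for x in(a,b)]))
E
```

```text
[ 483.16  -174.003  197.482] [ 3.138 -0.     1.437] [-0.418  0.224  1.636  0.001  1.279 -0.284] 23.591576833148466
```

View pics/c5.png

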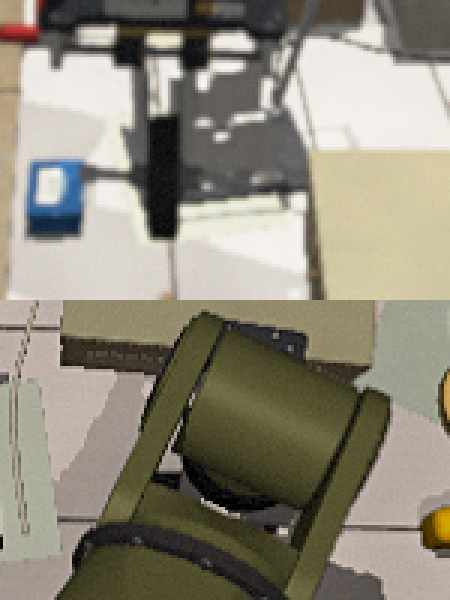

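The wheel is upright: tyre at (163,175) and axle level at y≈175. Now yaw it and carry it over the stand.

>>> jog_arm(plan=[0,0,0.035,0,0,-8,0,0,0.035,0,0,-16,0.007,0.03,0.035,0,0,-24,0.014,0.06,0.035,0,0,-32,0.022,0.09,0.035,0,0,-40,0.03,0.12,0.035,0,0,-48,0.038,0.15,0.035,0,0,-56,0.046,0.18,0.035,0,0,-64,0.053,0.21,0.035,0,0,-72,0.057,0.225,0.035,0,0,-74.3,0.057,0.225,0.035,0,0,-74.3,0.057,0.225,0.035,0,0,-74.3])

```text
clock: 11.5
eef_pos: [539.7, 50.4, 233.6]
eef_rot: [3.139, -0.001, 0.141]
wrist_force: [1.2, 0.4, -2.5]
finger_gap: 23.5
finger_force: 40.0
```

```bash
python3 - <<'E'
from h import *
np.set_printoptions(precision=3,suppress=True)
s=manip.read_state(); T=s['eef_pos'];print(T,s['eef_rot'],s['joints'],s['finger_gap'])
p,d=snap('side','s6'); pt,dt=snap('top','t6'); a=cv2.imread('pics/s6.png')[130:230,230:380]; b=cv2.imread('pics/t6.png')[150:250,190:340];cv2.imwrite('pics/c6.png',np.vstack([cv2.resize(x,(450,300),interpolation=3) for x in(a,b)]))
R0=R.from_euler('xyz',s['eef_rot'])
for n,dd in(('side',d),('top',dt)):
    C=cloud(n,dd); L=(C-T)@R0.as_matrix()  # tool frame
    m=(abs(L[...,0])<80)&(abs(L[...,1])<90)&(L[...,2]>-30)&(L[...,2]<90); X=L[m]
    print(n,len(X))
    f=X[(abs(X[:,1])<30)&(X[:,2]>3)]; print(' tyre',len(f),f.min(0),f.max(0)) if len(f) else 0
    for lo,hi in((-75,-57),(-54,-33),(33,54),(57,75)):
        k=X[(X[:,1]>lo)&(X[:,1]<hi)&(X[:,2]>3)]
        if len(k): print('  axle',lo,len(k),k.mean(0),k.min(0),k.max(0))
E
```

```text
[539.72   50.375 233.621] [ 3.139 -0.001  0.141] [ 0.027  0.261  1.504 -0.002  1.375  1.457] 23.504819877275153
side 1143
 tyre 628 [-53.587  -8.375   3.207] [50.352 29.827 74.618]
  axle -54 55 [ 72.803 -39.936  62.926] [ 62.339 -45.087  26.407] [ 79.982 -34.697  89.542]
  axle 33 74 [58.333 43.741 53.908] [-5.686 33.013 18.895] [79.748 51.617 89.733]
  axle 57 32 [-2.388 67.527 22.799] [-9.047 57.982 15.802] [ 4.505 71.945 33.883]
top 78
  axle 33 28 [-3.302 46.378 21.669] [-6.858 39.898 16.943] [ 0.522 52.843 25.631]
  axle 57 33 [-5.2   63.186 19.852] [-9.835 57.147 12.081] [ 0.628 69.579 26.087]
```

View pics/c6.png

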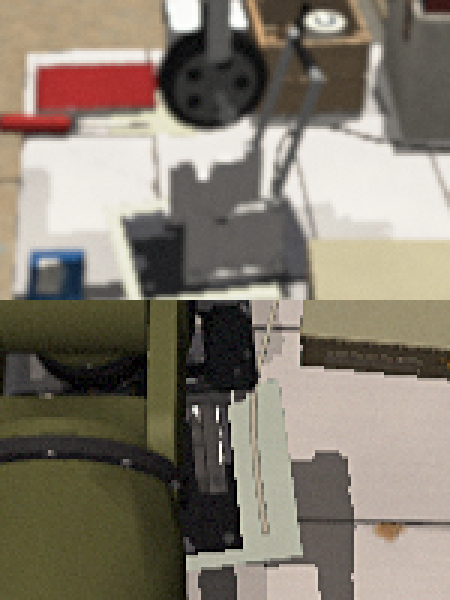

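The wheel hangs upright over the slots, with the tyre at (212,80) and the slots below at about (205,175). Its centre sits 2 mm to the −x side and about 24 mm below the TCP. Descend.

>>> jog_arm(plan=[0.002,0.0005,-0.025,0,0,0,0.002,0.0005,-0.05,0,0,0,0.002,0.0005,-0.075,0,0,0,0.002,0.0005,-0.095,0,0,0,0.002,0.0005,-0.11,0,0,0,0.002,0.0005,-0.11,0,0,0,0.002,0.0005,-0.115,0,0,0,0.002,0.0005,-0.12,0,0,0,0.002,0.0005,-0.12,0,0,0])

```text
clock: 12.5
eef_pos: [542.1, 51.1, 113.4]
eef_rot: [3.139, 0.001, 0.14]
wrist_force: [0.1, 0.2, -3.1]
finger_gap: 23.7
finger_force: 40.0
```

```bash
python3 - <<'E'
from h import *
p,d=snap('side','s7'); snap('top','t7'); a=cv2.imread('pics/s7.png')[150:230,260:340]; cv2.imwrite('pics/c7.png',cv2.resize(a,(560,560),interpolation=3))
E
```

```text
(no output)
```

View pics/c7.png

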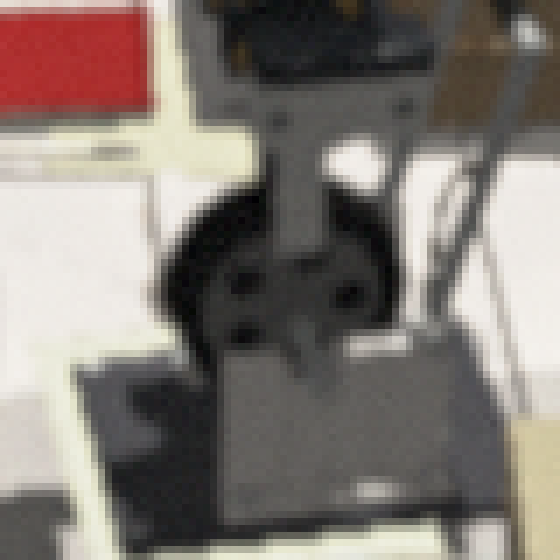

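The axle end at (305,340) lies over the slot mouth. Lower it slowly.

>>> jog_arm(plan=[0,0,-0.002,0,0,0,0,0,-0.004,0,0,0,0,0,-0.006,0,0,0,0,0,-0.008,0,0,0,0,0,-0.01,0,0,0,0,0,-0.012,0,0,0,0,0,-0.012,0,0,0])

```text
clock: 13.3
eef_pos: [542.0, 51.3, 101.1]
eef_rot: [3.139, 0.001, 0.14]
wrist_force: [-0.2, 0.1, -3.4]
finger_gap: 23.7
finger_force: 40.0
```

>>> jog_arm(plan=[0,0,-0.001,0,0,0,0,0,-0.002,0,0,0,0,0,-0.003,0,0,0,0,0,-0.004,0,0,0,0,0,-0.005,0,0,0,0,0,-0.005,0,0,0])

```text
clock: 13.9
eef_pos: [542.1, 51.2, 96.3]
eef_rot: [3.139, 0.001, 0.14]
wrist_force: [0.3, 0.4, -2.8]
finger_gap: 23.6
finger_force: 40.0
```

>>> jog_arm(plan=[0,0,-0.001,0,0,0,0,0,-0.002,0,0,0,0,0,-0.003,0,0,0,0,0,-0.003,0,0,0])

```text
clock: 14.3
eef_pos: [542.7, 51.2, 95.5]
eef_rot: [3.139, -0.002, 0.14]
wrist_force: [-7.9, -0.7, 20.1]
finger_gap: 23.8
finger_force: 40.0
```

>>> jog_arm(plan=[0,0,0.0015,0,0,0,0,0,0.0015,0,0,0,0,0,0.0015,0,0,0])

```text
clock: 14.6
eef_pos: [542.5, 51.2, 95.7]
eef_rot: [3.139, -0.001, 0.14]
wrist_force: [-2.3, -0.7, 8.3]
finger_gap: 23.6
finger_force: 40.0
```

```bash
python3 - <<'E'
from h import *
np.set_printoptions(precision=3,suppress=True)
s=manip.read_state(); print(s['eef_pos'],s['wrist_force'],s['moment'])
T=s['eef_pos'];R0=R.from_euler('xyz',s['eef_rot']).as_matrix()
for n in('side','top'):
    p,d=snap(n,n+'8'); L=(cloud(n,d)-[540,51,0])@R.from_euler('z',8,degrees=True).as_matrix()
    for lo,hi in((-70,-57),(-55,-48),(57,70),(48,55)):
        k=L[(L[...,1]>lo)&(L[...,1]<hi)&(abs(L[...,0])<12)&(L[...,2]>55)&(L[...,2]<95)]
        if len(k)>3: print(n,lo,len(k),k.mean(0),k.min(0),k.max(0))
E
```

```text
[542.529  51.202  95.711] [-2.269 -0.653  8.273] [-0.04   0.624  0.008]
side -70 23 [  0.023 -65.219  73.882] [ -7.18  -69.904  63.72 ] [  8.965 -59.062  80.421]
side -55 5 [  0.023 -49.194  73.87 ] [ -7.447 -51.821  72.057] [ 10.446 -48.069  75.659]
top -70 15 [ -4.519 -63.581  73.344] [ -7.146 -68.449  66.055] [ -1.767 -58.707  78.599]
top -55 5 [ -1.691 -52.195  72.708] [ -3.61  -54.546  66.895] [  0.677 -49.816  77.108]
```

The measured cap top (about 78) and axle top (about 74) match a seated axle. Release and retreat straight up.

>>> jog_arm(plan=[0,0,0,0,0,0,0,0,0,0,0,0,0,0,0,0,0,0,0,0,0,0,0,0,0,0,0.01,0,0,0,0,0,0.03,0,0,0,0,0,0.06,0,0,0,0,0,0.1,0,0,0,0,0,0.14,0,0,0,0,0,0.18,0,0,0,0,0,0.18,0,0,0], claw=0.036)

```text
clock: 15.8
eef_pos: [543.5, 51.3, 281.3]
eef_rot: [3.138, -0.009, 0.14]
wrist_force: [-0.3, -0.7, -0.9]
finger_gap: 35.9
finger_force: 0.0
```

```bash
python3 - <<'E'
from h import *
np.set_printoptions(precision=2,suppress=True)
p,d=snap('side','s9');C=cloud('side',d); p2,d2=snap('top','t9');C2=cloud('top',d2)
M=R.from_euler('z',8,degrees=True).as_matrix()
for n,c in(('s',C),('t',C2)):
    L=(c-[540,51,0])@M
    for lo,hi in((-70,-57),(57,70),(-13,13)):
        k=L[(L[...,1]>lo)&(L[...,1]<hi)&(abs(L[...,0])<60)&(L[...,2]>55)&(L[...,2]<130)]
        if len(k)>3: print(n,lo,len(k),k.mean(0),k.min(0),k.max(0))
    k=L[(L[...,0]>55)&(L[...,0]<140)&(abs(L[...,1])<30)&(L[...,2]>200)&(L[...,2]<240)]
    if len(k): print('bar',len(k),k.mean(0),k.max(0))
a=cv2.imread('pics/s9.png')[130:230,250:380]; cv2.imwrite('pics/c9.png',cv2.resize(a,(650,500),interpolation=3))
E
```

```text
s -70 29 [  4.6  -64.94  75.44] [ -7.21 -69.83  63.6 ] [ 51.71 -57.26  95.91]
s -13 412 [-4.03 -7.59 96.9 ] [-51.14 -13.    56.08] [ 50.34  11.93 124.48]
bar 52 [ 85.02  -3.06 225.95] [ 92.85  28.98 228.47]
t -70 40 [  0.12 -63.27  75.6 ] [ -7.16 -69.47  68.33] [  8.32 -57.03  81.31]
t -13 10 [ 40.82   6.38 102.22] [37.47  1.51 98.  ] [ 43.15  10.97 109.22]
```

View pics/c9.png

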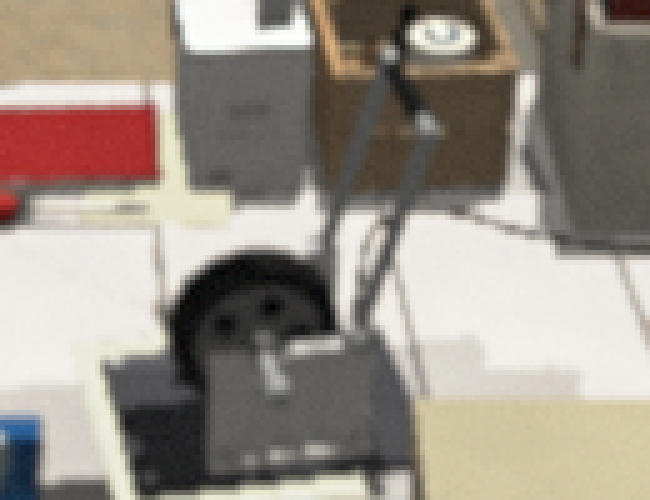

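The wheel sits level in the slots: tyre top at z≈124, axle end at (268,355). The bail's bar is at (405,90). Next I'll regrip the sleeve.

>>> jog_arm(plan=[0,0,0.01,0,0,8,0,0,0.01,0,0,16,0,0,0.01,0,0,24,0,0,0.01,0,0,32,0.01,0.001,0.01,0,0,40,0.02,0.002,0.01,0,0,48,0.03,0.004,0.01,0,0,56,0.04,0.006,0.01,0,0,64,0.055,0.008,0.01,0,0,72,0.07,0.01,0.01,0,0,80,0.083,0.012,0.01,0,0,88,0.083,0.012,0.01,0,0,90,0.083,0.012,0,0,0,90,0.083,0.012,-0.02,0,0,90,0.083,0.012,-0.04,0,0,90,0.083,0.012,-0.06,0,0,90,0.083,0.012,-0.077,0,0,90,0.083,0.012,-0.077,0,0,90,0.083,0.012,-0.077,0,0,90], claw=0.05)

```text
clock: 17.8
eef_pos: [624.8, 63.2, 197.7]
eef_rot: [3.14, 0.0, 1.71]
wrist_force: [-0.3, 0.4, 1.0]
finger_gap: 50.0
finger_force: 0.0
```

>>> jog_arm(plan=[0,0,0,0,0,0,0,0,0,0,0,0,0,0,0,0,0,0,0,0,0,0,0,0,0,0,0,0,0,0], claw=0.0, force=10)

```text
clock: 18.3
eef_pos: [625.2, 63.3, 198.1]
eef_rot: [3.139, 0.001, 1.71]
wrist_force: [1.5, -0.2, 1.4]
finger_gap: 13.5
finger_force: 1.0
```

```bash
python3 - <<'E'
import numpy as np
from cell import manip
s=manip.read_state(); print(s['eef_pos'],s['eef_rot'],s['wrist_force'],s['finger_gap'])
e=np.array([np.cos(.14),np.sin(.14)]); u=(s['eef_pos'][:2]-[540.3,51])@e; print('u',u)
t0=np.arccos((52-u)/136)
for t in list(np.linspace(t0,0,18)): print(round(np.degrees(t)),*(e*136*(np.cos(t0)-np.cos(t))/1e3).round(3),round(.136*(np.sin(t)-np.sin(t0)),3))
E
```

```text
[625.23620373  63.25161944 198.11938946] [3.13885752e+00 5.08576667e-04 1.71033273e+00] [ 1.4858857  -0.20535231  1.35985061] 13.535332146024041
u 85.81481672877706
104 0.0 0.0 0.0
98 -0.014 -0.002 0.003
92 -0.029 -0.004 0.004
86 -0.043 -0.006 0.004
80 -0.057 -0.008 0.002
74 -0.071 -0.01 -0.001
68 -0.085 -0.012 -0.006
61 -0.098 -0.014 -0.012
55 -0.11 -0.016 -0.02
49 -0.122 -0.017 -0.029
43 -0.132 -0.019 -0.039
37 -0.141 -0.02 -0.05
31 -0.149 -0.021 -0.062
25 -0.156 -0.022 -0.075
18 -0.161 -0.023 -0.089
12 -0.165 -0.023 -0.103
6 -0.167 -0.024 -0.117
0 -0.168 -0.024 -0.132
```

>>> jog_arm(plan=[0,0,0,0,0,0,-0.014,-0.002,0.003,0,0,0,-0.029,-0.004,0.004,0,0,0,-0.043,-0.006,0.004,0,0,0,-0.057,-0.008,0.002,0,0,0,-0.071,-0.01,-0.001,0,0,0,-0.085,-0.012,-0.006,0,0,0,-0.098,-0.014,-0.012,0,0,0,-0.098,-0.014,-0.012,0,0,0])

```text
clock: 19.2
eef_pos: [525.9, 49.4, 185.7]
eef_rot: [3.141, 0.0, 1.71]
wrist_force: [-2.4, 3.3, 0.8]
finger_gap: 11.7
finger_force: 10.0
```

>>> jog_arm(plan=[-0.012,-0.002,-0.008,0,0,0,-0.024,-0.003,-0.017,0,0,0,-0.034,-0.005,-0.027,0,0,0,-0.043,-0.006,-0.038,0,0,0,-0.051,-0.007,-0.05,0,0,0,-0.058,-0.008,-0.063,0,0,0,-0.063,-0.009,-0.077,0,0,0,-0.063,-0.009,-0.077,0,0,0])

```text
clock: 20.0
eef_pos: [464.4, 40.5, 108.0]
eef_rot: [3.139, 0.0, 1.71]
wrist_force: [3.0, 2.8, -3.4]
finger_gap: 11.4
finger_force: 10.0
```

>>> jog_arm(plan=[-0.002,0,-0.007,0,0,0,-0.004,0,-0.014,0,0,0,-0.005,-0.001,-0.021,0,0,0,-0.006,-0.001,-0.028,0,0,0,-0.007,-0.001,-0.035,0,0,0,-0.007,-0.001,-0.04,0,0,0,-0.007,-0.001,-0.044,0,0,0,-0.007,-0.001,-0.044,0,0,0])

```text
clock: 20.8
eef_pos: [458.6, 39.3, 65.4]
eef_rot: [3.136, 0.001, 1.71]
wrist_force: [7.0, 2.2, 3.1]
finger_gap: 11.5
finger_force: 10.0
```

Release with a small opening, rise, close the fingers, then press the sleeve from above to make sure it is fully down.

>>> jog_arm(plan=[0,0,0,0,0,0,0,0,0,0,0,0,0,0,0,0,0,0,0,0,0.02,0,0,0,0,0,0.05,0,0,0,0,0,0.06,0,0,0], claw=0.024)

```text
clock: 21.4
eef_pos: [457.9, 39.2, 127.0]
eef_rot: [3.137, 0.001, 1.71]
wrist_force: [-0.3, 0.2, -0.2]
finger_gap: 24.2
finger_force: 0.0
```

>>> jog_arm(plan=[0,0,0,0,0,0,0,0,0,0,0,0,0,0,0,0,0,0,0,0,-0.01,0,0,0,0,0,-0.018,0,0,0,0,0,-0.024,0,0,0,0,0,-0.028,0,0,0,0,0,-0.03,0,0,0,0,0,-0.031,0,0,0,0,0,-0.031,0,0,0], claw=0.0)

```text
clock: 22.4
eef_pos: [457.0, 39.2, 94.8]
eef_rot: [3.14, 0.001, 1.71]
wrist_force: [-8.3, 0.2, 15.1]
finger_gap: -0.2
finger_force: 7.6
```

It stops firm at z 94.8 under 15 N, where a sleeve top of 95 means fully down. Retreat and check.

>>> jog_arm(plan=[0,0,0.03,0,0,0,0,0,0.07,0,0,0,0,0,0.11,0,0,0,-0.03,-0.05,0.14,0,0,0,-0.06,-0.1,0.16,0,0,0,-0.09,-0.15,0.16,0,0,0,-0.1,-0.2,0.16,0,0,0,-0.1,-0.25,0.16,0,0,0,-0.1,-0.3,0.16,0,0,0,-0.1,-0.3,0.16,0,0,0,-0.1,-0.3,0.16,0,0,0])

```text
clock: 23.5
eef_pos: [356.5, -263.7, 253.5]
eef_rot: [3.14, 0.0, 1.707]
wrist_force: [-0.5, 1.0, -0.5]
finger_gap: 0.6
finger_force: 0.0
```

```bash
python3 - <<'E'
from h import *
np.set_printoptions(precision=2,suppress=True)
p,d=snap('side','sA'); p2,d2=snap('top','tA')
M=R.from_euler('z',8,degrees=True).as_matrix()
for n,dd in(('side',d),('top',d2)):
    L=(cloud(n,dd)-[540,51,0])@M
    k=L[(abs(L[...,0]+84)<14)&(abs(L[...,1])<28)&(L[...,2]>70)&(L[...,2]<130)]; print(n,'bar',len(k),k.mean(0),k.max(0))
    for lo,hi in((-70,-57),(57,70),(-13,13)):
        k=L[(L[...,1]>lo)&(L[...,1]<hi)&(abs(L[...,0])<56)&(L[...,2]>55)&(L[...,2]<140)]
        if len(k)>3: print(n,lo,len(k),np.median(k,0),k.max(0))
a=cv2.imread('pics/tA.png')[140:300,130:330];b=cv2.imread('pics/sA.png')[140:300,230:430]
cv2.imwrite('pics/cA.png',np.hstack([cv2.resize(x,(400,320),interpolation=3) for x in(a,b)]))
E
```

```text
side bar 46 [-84.06  -0.33  93.73] [-78.24  27.9   97.67]
side -70 25 [ -0.02 -66.85  74.58] [ 51.87 -57.06  95.3 ]
side -13 381 [ -8.35 -10.64 102.42] [ 50.59  11.51 124.11]
top bar 130 [-83.52  -0.05  93.22] [-77.05  27.87  97.92]
top -70 39 [ -0.14 -63.6   75.67] [  8.48 -57.23  80.25]
top 57 41 [-0.64 63.17 75.25] [ 8.51 69.95 82.79]
top -13 533 [ -8.36  -1.12 112.41] [ 51.64  12.38 129.84]
```

View pics/cA.png

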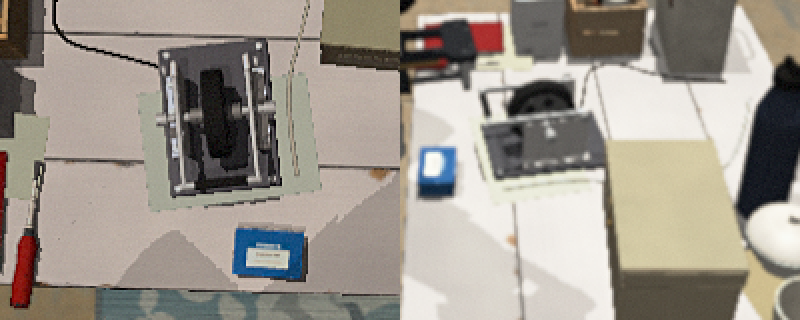

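The wheel sits level, with both caps at z≈75 (axle at (165,118) to (270,108)). The bail is down over it with its bar at (225,185), and the tin and screwdriver haven't moved.

```bash
python3 -c "
from cell import manip
print(manip.sign_off())"
```

```text
the job is handed in; nothing more can be done
None
```

The job is handed in at about 24 s: the wheel rests level in both slots, the bail is fully down over the axle, and the tin, screwdriver and tape measure were not touched.

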